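# Load the reagent carrier for an assay run

## Robot

A 6-joint arm with a two-finger parallel gripper is mounted at the origin on the work surface. World frame = base frame: x ahead of the robot, y to its left, z up, the work surface at z = 0. Lengths are in m, angles in rad, forces in N, time in s.
With the tool pointing down it reaches from about 0.275 to 0.75 m from the base axis. Payload 10.2 kg.
Tool frame: the origin (TCP) lies at the very end of the fingers, on their centre line; the grasp point (between the pads) lies 19 mm behind it; x points along the fingers, y is the direction in which the jaws open and shut, and the axes are right-handed (so a half turn about x gives the same grasp; the last joint's range is limited). The gripper opens to 85 mm and grips with 20 to 120 N. Pads are 22 mm wide; open, the fingers measure 114 mm over their backs; the gripper's body (76 mm by 85 mm) begins 54 mm behind the grasp point. The pads swing forward as they close: fully open they stand 13 mm farther back than shut.
Start: joints at [-1.565, 0.313, 1.498, -0, 1.331, -0.223], TCP at [0.119, -0.511, 0.231] pointing down, gripper open.
Joint ranges: [-2.94, 2.94], [-0.97, 2.17], [0.19, 2.56], [-1.23, 4.37], [0.02, 3.11], [-2.88, 2.88]. Speed limits (rad/s): [2.39, 2.39, 3.01, 3.14, 3.14, 3.14].

## Interface

Orientations are given as a unit quaternion [w, x, y, z].
In Python, from rig import readout, vision, finish_job, finder gives the robot as it stands. The module is installed in compiled form; this text tells all that it offers.
- The arm moves only by the tool apply_moves, never from a script. Its argument "increments" is one flat list of numbers, 6 for each row, row after row: the shift along the world's x, y, z in m, then the turn, a rotation vector about the world's x, y, z in degrees. A call has 1 to 12 rows; each row shifts and turns the commanded pose from where the row before left it; what a row does not reach is not made up. A row lasts 1/12 s, in which the tool goes at most 41.7 mm and 7.16 degrees, less where a joint would pass 70% of its speed; a pose out of reach is approached as far as the arm can. A call is refused whole if a number of a shift passes 0.0417 or a number of a turn 7.16, either way. A call with a gripper value outside its range is refused whole. "claw" is the gripper command: -1 is fully open, 1 is shut, values between are in proportion, set as the call begins (left out, the last holds). The fingers move at their own pace and stop on an object; the grip force is fixed at half the most. Time passes only in rows, so rows that do not move let the fingers close. It gives the time, the measured TCP pose, the force and the opening at its end, in the units of the state.
- readout.sense(): the state, without advancing time (a new reading comes with each control period).
- vision.grab_frame(name): name is "scene" or "top"; returns (picture, depth): 480x640x3 uint8, red, green, blue; 480x640 float32, m along the optical axis (not along the pixel's ray), 0 where there is no reading.
- vision.get_calibration(name): a dict with "fx", "fy", "cx", "cy" (pixels), "k1" (the pictures are not rectified: a ray, as slopes to the right and down, at radius r is drawn at 1 + k1 r^2 times it, then the intrinsics apply), "pose" (4x4, takes a point from camera to world coordinates). Camera axes: x right, y down, z forward; pixel columns grow to the right and rows downward; lengths in m; the calibration is good to about 2 mm. A picture is of the moment at which its call begins. get_calibration takes no time and is no camera call.
- finish_job(): hands the job in, once; it reports no verdict.
Trained networks look in the newest picture that a camera, given by its name, has taken for a name from the list of things; names that differ only in an ending like _2 or _b are one class to them, and where a whole thing is asked for, a point or a joint stands for the part that bears it (a point fixed in the world has none). Each returns a list of dicts, best first, with "conf" (0 to 1); they miss things now and then, are a little off and sometimes report something else, mostly with a low value. They report only what shows in the picture. A call takes as long as a camera call.
- finder.outline_of(camera, query): "pixels" (480x640 bool, what is visible of it) and "pixel" ([column, row] in pixels, amid what is visible of it).
- finder.tip_of(camera, query): "pixel" ([column, row] in pixels: a listed point, or the origin of a listed thing).
The state is a dict: "t": time; "q": joint angles; "joint_velocities": joint speeds; "joint_efforts": joint torques, N m; "tool_pos": TCP position; "tcp_rot": TCP orientation; "wrist_force": force on the tool from outside, world axes, zero at the start; "moment": the same for the moment, N m; "finger_gap": finger opening in m.
Only numpy, scipy, OpenCV 4.12 (cv2) and the standard library are available. Lean on these libraries where they do the work, as an engineer would, in place of code of your own. Each camera call takes 0.05 s, during which the arm holds its last target.

## Task

Load the analyser's reagent carrier for the next run: stand each of the four white bottles of this kit upright in the carrier cup that has the colour of its cap, keeping the bottles upright all the way and setting them down rather than dropping them. The brown bottles have the same caps but belong to another kit: leave them standing where they are. Let go of everything at the end.

Things in the scene. Friction and masses are not known exactly. Their poses are not given: they have to be found in the camera images.
- kit_red_mid (a point): Centre (half-way up) of the kit's white opaque plastic reagent bottle with the red screw cap and a paper label. Round, 84 mm tall, loose, standing upright, 75 g or so. Body 42 mm in diameter from its foot up to 58 mm, then a sloping shoulder; cap 23 mm in diameter from 65 mm to 84 mm above the foot. z points up along the bottle. At the start nothing else stands within 50 mm of its centre line.
- kit_blue_mid (a point): Centre (half-way up) of the kit's white opaque plastic reagent bottle with the blue screw cap and a paper label. Round, 84 mm tall, loose, standing upright, 75 g or so. Body 42 mm in diameter from its foot up to 58 mm, then a sloping shoulder; cap 23 mm in diameter from 65 mm to 84 mm above the foot. z points up along the bottle. At the start nothing else stands within 50 mm of its centre line.
- kit_yellow_mid (a point): Centre (half-way up) of the kit's white opaque plastic reagent bottle with the yellow screw cap and a paper label. Round, 84 mm tall, loose, standing upright, 75 g or so. Body 42 mm in diameter from its foot up to 58 mm, then a sloping shoulder; cap 23 mm in diameter from 65 mm to 84 mm above the foot. z points up along the bottle. At the start nothing else stands within 50 mm of its centre line.
- kit_green_mid (a point): Centre (half-way up) of the kit's white opaque plastic reagent bottle with the green screw cap and a paper label. Round, 84 mm tall, loose, standing upright, 75 g or so. Body 42 mm in diameter from its foot up to 58 mm, then a sloping shoulder; cap 23 mm in diameter from 65 mm to 84 mm above the foot. z points up along the bottle. At the start nothing else stands within 50 mm of its centre line.
- other_red_mid (a point): Centre, half-way up, of a look-alike of another kit: dark brown bottle with a red cap, same shape, size and label as the white ones (42 mm body, 84 mm tall). Loose, standing upright; it stays where it is.
- other_blue_mid (a point): Centre, half-way up, of a look-alike of another kit: dark brown bottle with a blue cap, same shape, size and label as the white ones (42 mm body, 84 mm tall). Loose, standing upright; it stays where it is.
- cup_red_floor (a point): Centre of the inner floor of the red cup of the fixed reagent carrier (grey plate 80 x 300 mm, low grip bar at each end, top 20 mm over the table). Round open cup, inner diameter 58 mm, wall 3 mm, rim 13 mm above this floor; floor 13 mm above the table. z up, y along the row of four cups (68 mm apart, in changing order), x across the row.
- cup_blue_floor (a point): Centre of the inner floor of the blue cup of the fixed reagent carrier (grey plate 80 x 300 mm, low grip bar at each end, top 20 mm over the table). Round open cup, inner diameter 58 mm, wall 3 mm, rim 13 mm above this floor; floor 13 mm above the table. z up, y along the row of four cups (68 mm apart, in changing order), x across the row.
- cup_yellow_floor (a point): Centre of the inner floor of the yellow cup of the fixed reagent carrier (grey plate 80 x 300 mm, low grip bar at each end, top 20 mm over the table). Round open cup, inner diameter 58 mm, wall 3 mm, rim 13 mm above this floor; floor 13 mm above the table. z up, y along the row of four cups (68 mm apart, in changing order), x across the row.
- cup_green_floor (a point): Centre of the inner floor of the green cup of the fixed reagent carrier (grey plate 80 x 300 mm, low grip bar at each end, top 20 mm over the table). Round open cup, inner diameter 58 mm, wall 3 mm, rim 13 mm above this floor; floor 13 mm above the table. z up, y along the row of four cups (68 mm apart, in changing order), x across the row.

How it is judged:
At the end, for the whole second after the job is handed in: Each white bottle stands in the cup of its cap's colour: within 12 mm of the cup's centre, its mid-point 36 to 48 mm above the cup's floor, tilted under 0.12 rad, released, at rest. Both brown bottles stand upright (under 0.12 rad) within 30 mm of where they began (horizontal distance between kit_red_mid and cup_red_floor below 0.012 m and z of kit_red_mid in the frame of cup_red_floor between 0.036 and 0.048 m and angle between each of kit_red_mid, kit_blue_mid, kit_yellow_mid, kit_green_mid, other_red_mid, other_blue_mid's own z axis and vertical below 0.12 rad and linear speed of each of kit_red, kit_blue, kit_yellow, kit_green below 0.02 m/s and horizontal distance between kit_blue_mid and cup_blue_floor below 0.012 m and z of kit_blue_mid in the frame of cup_blue_floor between 0.036 and 0.048 m and horizontal distance between kit_yellow_mid and cup_yellow_floor below 0.012 m and z of kit_yellow_mid in the frame of cup_yellow_floor between 0.036 and 0.048 m and horizontal distance between kit_green_mid and cup_green_floor below 0.012 m and z of kit_green_mid in the frame of cup_green_floor between 0.036 and 0.048 m and distance of each of other_red_mid, other_blue_mid from where it was at the start of the episode below 0.03 m); the robot touches nothing.
It fails at once if a brown bottle of the other kit is shifted by more than 30 mm or knocked over (distance of any of other_red_mid, other_blue_mid from where it was at the start of the episode above 0.03 m or angle between any of other_red_mid, other_blue_mid's own z axis and vertical above 0.6 rad).
It fails at once if a white bottle is tipped by more than 45 degrees (angle between any of kit_red_mid, kit_blue_mid, kit_yellow_mid, kit_green_mid's own z axis and vertical above 0.785 rad).
It fails at once if a white bottle is dropped into its cup (falls freely faster than 0.7 m/s, about 25 mm of fall) instead of set down ((horizontal distance between kit_red_mid and cup_red_floor below 0.03 m and contact force between the fingers and kit_red below 0.05 N and linear speed of kit_red above 0.7 m/s) or (horizontal distance between kit_blue_mid and cup_blue_floor below 0.03 m and contact force between the fingers and kit_blue below 0.05 N and linear speed of kit_blue above 0.7 m/s) or (horizontal distance between kit_yellow_mid and cup_yellow_floor below 0.03 m and contact force between the fingers and kit_yellow below 0.05 N and linear speed of kit_yellow above 0.7 m/s) or (horizontal distance between kit_green_mid and cup_green_floor below 0.03 m and contact force between the fingers and kit_green below 0.05 N and linear speed of kit_green above 0.7 m/s)).
It also fails if it takes over 88 s, if anything falls off the work surface, if the arm or the gripper's body presses on something with over 40 N, if the wrist force passes 120 N, or if a joint passes its speed limit or range.

## Working session

There is one attempt and no reset: what is moved stays moved. The work goes in short steps, Python scripts to look and compute and a tool call to move; the robot and the scene stay as the last step left them, time stands still between calls to the robot, and variables do not carry over. Pictures are saved under pics/ and viewed, and the job is handed in when it is done.

Besides the shell and the picture viewer there is one more tool, called after "Call:" by a JSON object that holds its "name" and its "arguments". apply_moves: Moves the arm, as the interface text tells. Its arguments: {"type":"object","properties":{"increments":{"type":"array"},"claw":{"type":"number"}},"required":["increments"]}

```bash
mkdir -p pics; cat > h.py <<'E'
import numpy as np, cv2
from rig import readout, vision, finish_job, finder
def ray(cam,px):
    c=vision.get_calibration(cam)
    K=np.array([[c['fx'],0,c['cx']],[0,c['fy'],c['cy']],[0,0,1.]])
    u=cv2.undistortPoints(np.array([[px]],float),K,np.array([c['k1'],0,0,0.]))[0,0]
    P=np.array(c['pose']); return P[:3,3],P[:3,:3]@np.array([u[0],u[1],1.])
def at_z(cam,px,z):
    o,d=ray(cam,px); return o+d*(z-o[2])/d[2]
def save(cam,n):
    p,d=vision.grab_frame(cam); cv2.imwrite('pics/'+n,p[:,:,::-1]); return p,d
E
python3 - <<'E'
from h import *
for c in('scene','top'):
    save(c,c+'0.png'); k=vision.get_calibration(c); print({a:np.round(b,3).tolist() for a,b in k.items()})
s=readout.sense(); print(s)
E
```

```text
{'fx': 585.757, 'fy': 585.757, 'cx': 318.058, 'cy': 236.391, 'k1': -0.024, 'pose': [[0.45, 0.628, -0.635, 1.428], [0.893, -0.323, 0.314, -0.438], [-0.008, -0.708, -0.706, 1.021], [0.0, 0.0, 0.0, 1.0]]}
{'fx': 510.362, 'fy': 510.362, 'cx': 319.744, 'cy': 243.227, 'k1': -0.15, 'pose': [[0.011, -0.987, 0.161, 0.337], [-0.999, -0.016, -0.028, 0.018], [0.03, -0.161, -0.987, 1.353], [0.0, 0.0, 0.0, 1.0]]}
{'t': 0.1, 'q': array([-1.56537613e+00,  3.13392361e-01,  1.49836420e+00,  8.44637118e-06,
        1.33096633e+00, -2.23349469e-01]), 'joint_velocities': array([ 0.00027546, -0.0013305 , -0.00194151, -0.00076471,  0.00183473,
        0.00106006]), 'joint_efforts': array([ 3.81985723e-03, -4.12896037e+01, -2.60136187e+01, -8.33370927e-05,
        3.03662622e-03, -3.20663219e-05]), 'tool_pos': array([ 0.11907404, -0.51109012,  0.23079199]), 'tcp_rot': array([ 0.0803084 ,  0.70253228,  0.08110222, -0.7024396 ]), 'wrist_force': array([0.28261593, 0.21922901, 0.28559109]), 'moment': array([ 0.00200934, -0.01576528, -0.03074236]), 'finger_gap': 0.08543458282304421}
```

View pics/scene0.png

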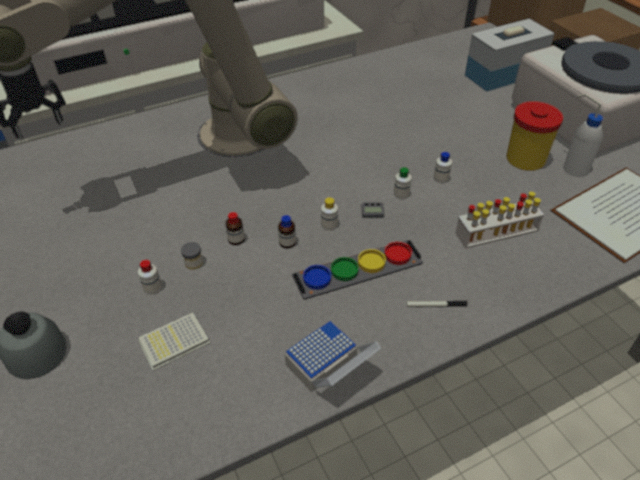

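View pics/top0.png

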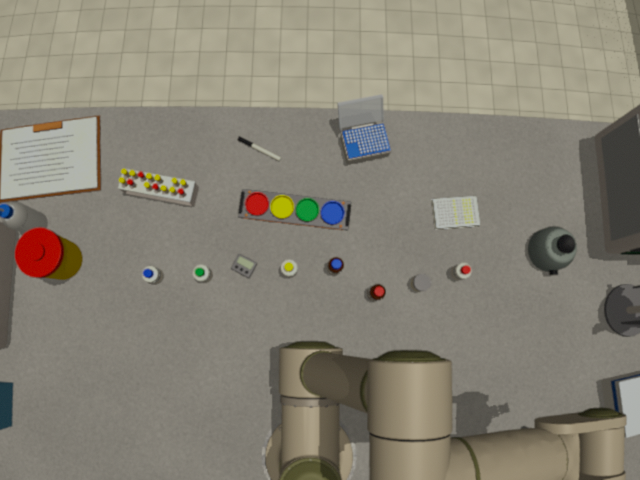

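```bash
python3 - <<'E'
from h import *
Z={'kit':0.042,'oth':0.042,'cup':0.013}
for n in ['kit_red_mid','kit_blue_mid','kit_yellow_mid','kit_green_mid','other_red_mid','other_blue_mid','cup_red_floor','cup_blue_floor','cup_yellow_floor','cup_green_floor']:
  for c in ('top','scene'):
    r=finder.tip_of(c,n)
    print(n,c,[(round(x['conf'],2),np.round(x['pixel']).tolist(),at_z(c,x['pixel'],Z[n[:3]])[:2].round(3).tolist()) for x in r[:2]])
print(readout.sense()['t'])
E
```

```text
kit_red_mid top [(0.5, [458.0, 272.0], [0.481, -0.384])]
kit_red_mid scene [(0.75, [149.0, 273.0], [0.479, -0.392])]
kit_blue_mid top [(0.71, [152.0, 274.0], [0.463, 0.417])]
kit_blue_mid scene [(0.7, [442.0, 166.0], [0.461, 0.413]), (0.36, [369.0, 264.0], [0.678, 0.059])]
kit_yellow_mid top [(0.7, [288.0, 268.0], [0.485, 0.064]), (0.55, [284.0, 207.0], [0.647, 0.078])]
kit_yellow_mid scene [(0.69, [329.0, 210.0], [0.478, 0.061])]
kit_green_mid top [(0.75, [198.0, 274.0], [0.465, 0.294])]
kit_green_mid scene [(0.76, [401.0, 182.0], [0.469, 0.279])]
other_red_mid top [(0.49, [379.0, 290.0], [0.43, -0.172])]
other_red_mid scene [(0.96, [237.0, 226.0], [0.428, -0.161])]
other_blue_mid top [(0.69, [334.0, 265.0], [0.495, -0.056]), (0.21, [460.0, 270.0], [0.486, -0.389])]
other_blue_mid scene [(0.86, [289.0, 229.0], [0.495, -0.053])]
cup_red_floor top [(0.83, [256.0, 205.0], [0.659, 0.154])]
cup_red_floor scene [(0.58, [398.0, 255.0], [0.663, 0.15])]
cup_blue_floor top [(0.83, [332.0, 213.0], [0.64, -0.05]), (0.15, [197.0, 274.0], [0.47, 0.304])]
cup_blue_floor scene [(0.83, [316.0, 276.0], [0.633, -0.051])]
cup_yellow_floor top [(0.81, [284.0, 208.0], [0.65, 0.079])]
cup_yellow_floor scene [(0.88, [372.0, 261.0], [0.652, 0.086])]
cup_green_floor top [(0.74, [304.0, 211.0], [0.643, 0.024])]
cup_green_floor scene [(0.83, [346.0, 270.0], [0.65, 0.018])]
1.1
```

The scene picture shows the carrier near (358,268), with cups blue, green, yellow, red from left to right. The white bottles are red (148,275), yellow (330,212), green (403,181) and blue (443,166). The brown ones are at (235,228) and (287,232). The top picture agrees. Next I'll refine the positions from colour and depth.

```bash
cat >> h.py <<'E'
def cloud(cam,d):
    c=vision.get_calibration(cam)
    K=np.array([[c['fx'],0,c['cx']],[0,c['fy'],c['cy']],[0,0,1.]])
    v,u=np.mgrid[0:480,0:640]
    n=cv2.undistortPoints(np.stack([u,v],-1).reshape(-1,1,2).astype(float),K,np.array([c['k1'],0,0,0.])).reshape(480,640,2)
    X=np.concatenate([n,np.ones((480,640,1))],-1)*d[...,None]
    P=np.array(c['pose']); W=X@P[:3,:3].T+P[:3,3]; W[d==0]=np.nan; return W
E
python3 - <<'E'
from h import *
for c in ('top','scene'):
  p,d=vision.grab_frame(c); W=cloud(c,d)
  t=(W[...,0]>.3)&(W[...,0]<.58)&(abs(W[...,1])<.5)
  tab=W[240:260,300:320,2]; print(c,'table z',np.nanmedian(W[...,2][t]))
  hsv=cv2.cvtColor(p,cv2.COLOR_RGB2HSV)
  H,S,V=[hsv[...,i].astype(int) for i in range(3)]
  rngs={'red':(H<8)|(H>172),'blue':(H>105)&(H<130),'yellow':(H>20)&(H<35),'green':(H>45)&(H<85)}
  for k,m in rngs.items():
    m=m&(S>130)&(V>50)
    n,l,st,ce=cv2.connectedComponentsWithStats(m.astype(np.uint8))
    for i in range(1,n):
      if st[i,4]<25: continue
      w=W[l==i]; zc=np.nanmedian(w[:,2]); 
      xy=np.nanmedian(w[:,:2],0)
      if not(.35<xy[0]<.72 and abs(xy[1])<.5): continue
      b=np.argwhere(l==i); (ex,ey),_=cv2.minEnclosingCircle(b[:,::-1].astype(np.float32))
      print(k,st[i,4],ce[i].round(1),'bb',st[i,:4],'z',np.nanpercentile(w[:,2],[5,50,95]).round(3),'med',xy.round(4), 'cen@.084',at_z(c,ce[i],.084)[:2].round(4),'@.026',at_z(c,ce[i],.026)[:2].round(4),'@.013',at_z(c,ce[i],.013)[:2].round(4))
E
```

```text
top table z -0.00015056563625392982
red 30 [140.2 174.5] bb [137 172   7   6] z [0.081 0.096 0.101] med [0.7158 0.4489] cen@.084 [0.7188 0.4534] @.026 [0.7363 0.4732] @.013 [0.7402 0.4777]
red 30 [129.6 181.7] bb [126 179   7   6] z [0.078 0.095 0.101] med [0.6961 0.476 ] cen@.084 [0.699  0.4802] @.026 [0.7156 0.5013] @.013 [0.7193 0.5061]
red 28 [154.9 186.5] bb [152 184   6   6] z [0.09  0.097 0.099] med [0.683  0.4071] cen@.084 [0.6866 0.4115] @.026 [0.7026 0.4295] @.013 [0.7062 0.4335]
red 26 [180.6 191.2] bb [178 189   6   6] z [0.088 0.095 0.099] med [0.6722 0.34  ] cen@.084 [0.6748 0.343 ] @.026 [0.6902 0.3579] @.013 [0.6937 0.3612]
red 446 [256.5 203.3] bb [245 192  24  24] z [0.008 0.014 0.027] med [0.6618 0.1524] cen@.084 [0.6452 0.1455] @.026 [0.6593 0.1513] @.013 [0.6625 0.1526]
red 60 [465.3 269.4] bb [461 266  10   8] z [0.077 0.084 0.089] med [ 0.4838 -0.3895] cen@.084 [ 0.4829 -0.3895] @.026 [ 0.4896 -0.4082] @.013 [ 0.491  -0.4124]
red 109 [378.6 290.9] bb [373 285  12  12] z [0.062 0.081 0.087] med [ 0.4262 -0.1663] cen@.084 [ 0.4264 -0.1653] @.026 [ 0.4304 -0.1737]
[... 4219 characters left out ...]
559] cen@.084 [0.4936 0.0546] @.026 [0.4358 0.085 ] @.013 [0.4229 0.0919]
yellow 171 [482.2 209.8] bb [473 201  20  18] z [0.083 0.094 0.099] med [0.69   0.3572] cen@.084 [0.6841 0.3645] @.026 [0.6381 0.4141] @.013 [0.6278 0.4252]
yellow 522 [371.3 260.4] bb [358 249  28  24] z [0.009 0.014 0.026] med [0.6509 0.0842] cen@.084 [0.7047 0.0481] @.026 [0.66   0.0781] @.013 [0.6499 0.0849]
green 40 [403.7 171.1] bb [401 168   7   8] z [0.073 0.081 0.086] med [0.4729 0.2802] cen@.084 [0.4752 0.2785] @.026 [0.4163 0.3229] @.013 [0.4031 0.3328]
green 458 [344.4 268.2] bb [332 258  26  22] z [0.009 0.013 0.025] med [0.6431 0.0169] cen@.084 [ 0.6978 -0.0149] @.026 [0.6526 0.0113] @.013 [0.6425 0.0172]
```

```bash
python3 - <<'E'
from scipy.spatial.transform import Rotation as R
from rig import readout
s=readout.sense();q=s['tcp_rot'];print(R.from_quat([q[1],q[2],q[3],q[0]]).as_matrix().round(3), s['tool_pos'],s['t'])
E
```

```text
[[ 0.     0.227 -0.974]
 [ 0.    -0.974 -0.227]
 [-1.    -0.    -0.   ]] [ 0.1190669  -0.51133537  0.23128115] 1.2
```

Call:
{"name": "apply_moves", "arguments": {"increments": [0.0304,0.01,-0.0075,0,0,5.9,0.0304,0.01,-0.0075,0,0,5.9,0.0304,0.01,-0.0075,0,0,5.9,0.0304,0.01,-0.0075,0,0,5.9,0.0304,0.01,-0.0075,0,0,5.9,0.0304,0.01,-0.0075,0,0,5.9,0.0304,0.01,-0.0075,0,0,5.9,0.0304,0.01,-0.0075,0,0,5.9,0.0304,0.01,-0.0075,0,0,5.9,0.0304,0.01,-0.0075,0,0,5.9,0.0304,0.01,-0.0075,0,0,5.9,0.0304,0.01,-0.0075,0,0,5.9], "claw": -1}}

```text
t: 2.2
tool_pos: [0.4853, -0.3906, 0.1409]
tcp_rot: [-0.474, -0.525, -0.474, 0.525]
wrist_force: [0.0, -0.4, 0.6]
finger_gap: 0.0854
```

Call:
{"name": "apply_moves", "arguments": {"increments": [0,0,0,0,0,0,0,0,0,0,0,0]}}

```text
t: 2.37
tool_pos: [0.4847, -0.3904, 0.1405]
tcp_rot: [-0.473, -0.525, -0.474, 0.525]
wrist_force: [0.8, -0.9, 0.0]
finger_gap: 0.0854
```

Call:
{"name": "apply_moves", "arguments": {"increments": [0,0,-0.02,0,0,0,0,0,-0.02,0,0,0,0,0,-0.02,0,0,0,0,0,-0.02,0,0,0,0,0,-0.02,0,0,0,0,0,-0.0165,0,0,0,0,0,0,0,0,0]}}

```text
t: 2.95
tool_pos: [0.4817, -0.3908, 0.022]
tcp_rot: [-0.47, -0.526, -0.474, 0.526]
wrist_force: [0.2, 0.4, -0.5]
finger_gap: 0.0859
```

```bash
python3 - <<'E'
from h import *
p,d=vision.grab_frame('scene'); cv2.imwrite('pics/s1.png',cv2.resize(p[200:340,70:230,::-1],None,fx=4,fy=4))
E
```

```text
(no output)
```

View pics/s1.png

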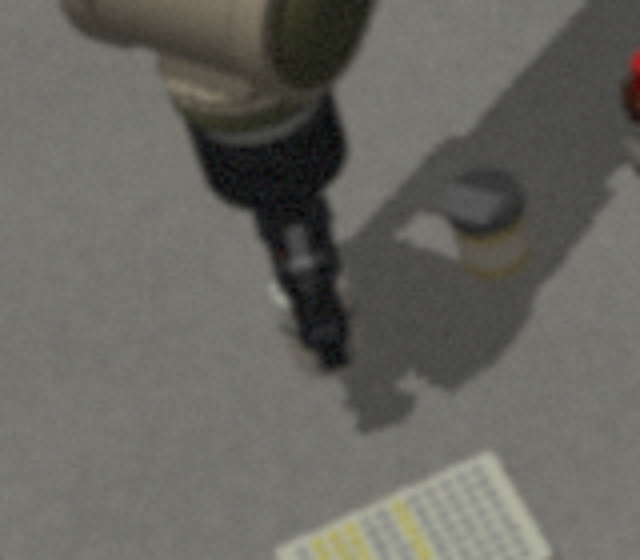

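The crop shows the gripper straddling the white bottle at about (310,330), with the front finger hiding it. I'll close now.

Call:
{"name": "apply_moves", "arguments": {"increments": [0,0,0,0,0,0,0,0,0,0,0,0,0,0,0,0,0,0,0,0,0,0,0,0,0,0,0,0,0,0,0,0,0,0,0,0,0,0,0,0,0,0,0,0,0,0,0,0], "claw": 1}}

```text
t: 3.67
tool_pos: [0.4843, -0.3919, 0.0262]
tcp_rot: [-0.474, -0.526, -0.472, 0.526]
wrist_force: [-1.5, 0.6, 7.3]
finger_gap: 0.0408
```

Call:
{"name": "apply_moves", "arguments": {"increments": [0,0,0.01,0,0,0,0,0,0.02,0,0,0,0,0,0.02,0,0,0,0,0,0.02,0,0,0,0,0,0.02,0,0,0,0,0,0.02,0,0,0,0,0,0.01,0,0,0,0,0,0,0,0,0]}}

```text
t: 4.33
tool_pos: [0.4845, -0.3919, 0.1474]
tcp_rot: [-0.474, -0.526, -0.471, 0.526]
wrist_force: [0.3, 0.3, -0.6]
finger_gap: 0.0406
```

```bash
python3 - <<'E'
from h import *
p,d=vision.grab_frame('scene'); cv2.imwrite('pics/s2.png',cv2.resize(p[180:320,70:230,::-1],None,fx=4,fy=4))
s=readout.sense();print(s['tool_pos'],s['wrist_force'],s['finger_gap'])
E
```

```text
[ 0.48401018 -0.39143891  0.14546174] [ 0.39939416 -0.54886738 -0.83707744] 0.04094278508070388
```

View pics/s2.png

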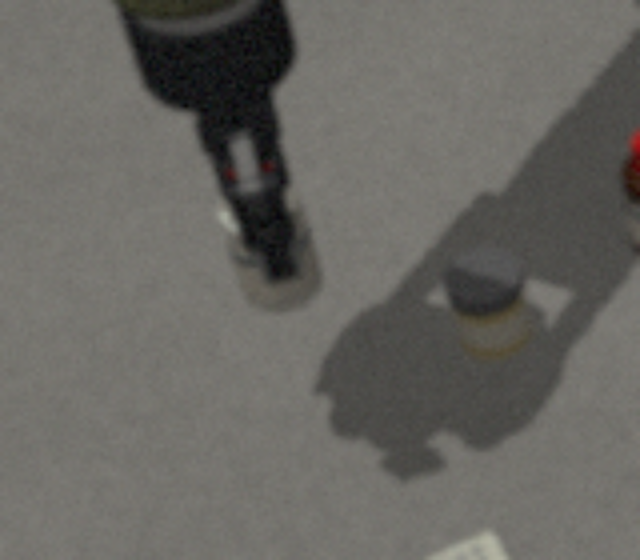

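Call:
{"name": "apply_moves", "arguments": {"increments": [0.0035,0.01,0,0,0,0,0.0065,0.02,0,0,0,0,0.0095,0.03,0,0,0,0,0.0095,0.03,0,0,0,0,0.0095,0.03,0,0,0,0,0.0095,0.03,0,0,0,0,0.0095,0.03,0,0,0,0,0.0095,0.03,0,0,0,0,0.0095,0.03,0,0,0,0,0.0095,0.03,0,0,0,0,0.0095,0.03,0,0,0,0,0.0095,0.03,0,0,0,0]}}

```text
t: 5.38
tool_pos: [0.5883, -0.0588, 0.1433]
tcp_rot: [-0.472, -0.525, -0.474, 0.526]
wrist_force: [-0.4, -0.3, 0.4]
finger_gap: 0.0407
```

Call:
{"name": "apply_moves", "arguments": {"increments": [0.0095,0.03,0,0,0,0,0.0095,0.03,0,0,0,0,0.0095,0.03,0,0,0,0,0.0095,0.03,0,0,0,0,0.0095,0.03,0,0,0,0,0.0095,0.03,0,0,0,0,0.0085,0.025,0,0,0,0,0.005,0.0145,0,0,0,0,0.0,0.005,0,0,0,0,0,0,0,0,0,0,0,0,0,0,0,0]}}

```text
t: 6.3
tool_pos: [0.6587, 0.1628, 0.1439]
tcp_rot: [-0.472, -0.525, -0.473, 0.526]
wrist_force: [1.0, -0.6, -1.0]
finger_gap: 0.0408
```

```bash
python3 - <<'E'
from h import *
for i in range(3):
  p,d=vision.grab_frame('scene')
  s=readout.sense();print(s['tool_pos'],s['wrist_force'],s['finger_gap'])
cv2.imwrite('pics/s3.png',cv2.resize(p[150:300,270:450,::-1],None,fx=4,fy=4))
E
```

```text
[0.65890433 0.16224819 0.1442498 ] [ 0.87147173  0.29638058 -1.17990979] 0.04076002813741004
[0.65906932 0.16204207 0.14456069] [-0.37575279 -0.35023363 -0.4467944 ] 0.04081559816522554
[0.65919526 0.16202864 0.14472536] [-0.10419767 -0.46505893 -1.53175384] 0.04049581132736552
```

View pics/s3.png

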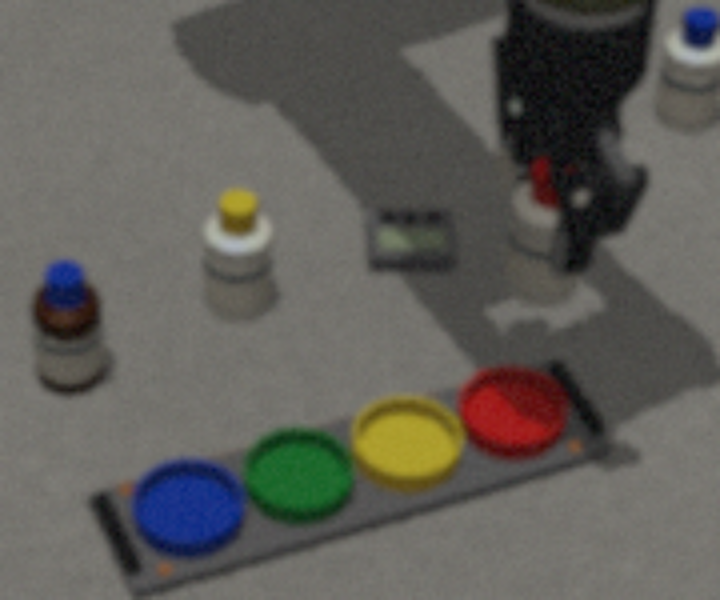

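The red-capped bottle hangs upright at (545,240), 9 mm too far in y because I mis-summed the move. I'll correct that while descending.

Call:
{"name": "apply_moves", "arguments": {"increments": [0.001,-0.009,0,0,0,0,0,0,-0.02,0,0,0,0,0,-0.02,0,0,0,0,0,-0.02,0,0,0,0,0,-0.02,0,0,0,0,0,-0.012,0,0,0,0,0,-0.006,0,0,0,0,0,0,0,0,0,0,0,0,0,0,0]}}

```text
t: 7.2
tool_pos: [0.6609, 0.1538, 0.0477]
tcp_rot: [0.473, 0.526, 0.472, -0.526]
wrist_force: [0.7, 0.4, -0.6]
finger_gap: 0.0407
```

```bash
python3 - <<'E'
from h import *
for i in range(2):
  p,d=vision.grab_frame('scene')
  s=readout.sense();print(s['tool_pos'],s['wrist_force'],s['finger_gap'])
cv2.imwrite('pics/s4.png',cv2.resize(p[180:330,300:480,::-1],None,fx=4,fy=4))
E
```

```text
[0.66106901 0.15398772 0.04815913] [ 0.38927736 -0.00943717 -0.89628489] 0.040484064159202394
[0.66107794 0.154097   0.04826679] [-0.41045045  0.59994886 -0.93447073] 0.04055397756717263
```

View pics/s4.png

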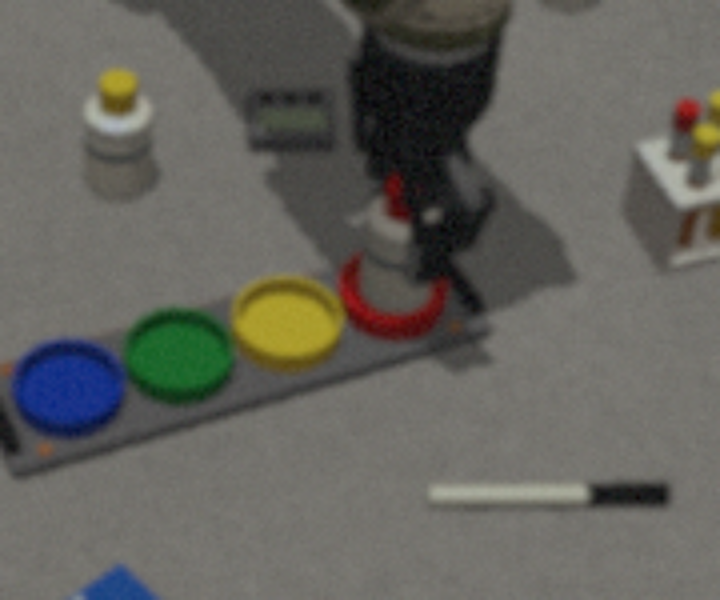

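Call:
{"name": "apply_moves", "arguments": {"increments": [0,0,-0.003,0,0,0,0,0,-0.002,0,0,0,0,0,-0.0015,0,0,0,0,0,-0.0015,0,0,0,0,0,0,0,0,0,0,0,0,0,0,0]}}

```text
t: 7.8
tool_pos: [0.6604, 0.1543, 0.0392]
tcp_rot: [0.473, 0.526, 0.473, -0.526]
wrist_force: [-1.8, 1.0, 3.2]
finger_gap: 0.041
```

Call:
{"name": "apply_moves", "arguments": {"increments": [0,0,-0.001,0,0,0,0,0,0,0,0,0,0,0,0,0,0,0]}}

```text
t: 8.05
tool_pos: [0.6604, 0.1543, 0.0392]
tcp_rot: [0.473, 0.526, 0.473, -0.526]
wrist_force: [-5.9, -0.4, 10.1]
finger_gap: 0.0404
```

Call:
{"name": "apply_moves", "arguments": {"increments": [0,0,-0.001,0,0,0,0,0,0,0,0,0,0,0,0,0,0,0]}}

```text
t: 8.3
tool_pos: [0.6605, 0.1543, 0.0391]
tcp_rot: [0.473, 0.526, 0.473, -0.526]
wrist_force: [-8.9, -0.6, 16.9]
finger_gap: 0.0405
```

Call:
{"name": "apply_moves", "arguments": {"increments": [0,0,0.0015,0,0,0,0,0,0,0,0,0]}}

```text
t: 8.47
tool_pos: [0.6607, 0.1543, 0.0392]
tcp_rot: [0.473, 0.526, 0.473, -0.526]
wrist_force: [-2.0, -0.6, 8.0]
finger_gap: 0.0406
```

Call:
{"name": "apply_moves", "arguments": {"increments": [0,0,0,0,0,0,0,0,0,0,0,0,0,0,0,0,0,0,0,0,0,0,0,0,0,0,0,0,0,0,0,0,0,0,0,0], "claw": -1}}

```text
t: 8.97
tool_pos: [0.6603, 0.1542, 0.0381]
tcp_rot: [-0.473, -0.526, -0.473, 0.526]
wrist_force: [0.0, 0.6, -0.0]
finger_gap: 0.0852
```

Call:
{"name": "apply_moves", "arguments": {"increments": [0,0,0.015,0,0,0,0,0,0.02,0,0,0,0,0,0.02,0,0,0,0,0,0.02,0,0,0,0,0,0.02,0,0,0,0,0,0.02,0,0,0,0,0,0,0,0,0]}}

```text
t: 9.55
tool_pos: [0.6619, 0.1543, 0.1579]
tcp_rot: [0.474, 0.528, 0.471, -0.524]
wrist_force: [0.1, 0.0, 1.1]
finger_gap: 0.0855
```

```bash
python3 - <<'E'
from h import *
p,d=vision.grab_frame('scene')
s=readout.sense();print(s['tool_pos'],s['wrist_force'],s['finger_gap'])
cv2.imwrite('pics/s5.png',cv2.resize(p[130:280,300:480,::-1],None,fx=4,fy=4))
E
```

```text
[0.66121052 0.15424825 0.15534032] [ 0.38478134  0.08430316 -0.82378033] 0.08535080116807618
```

View pics/s5.png

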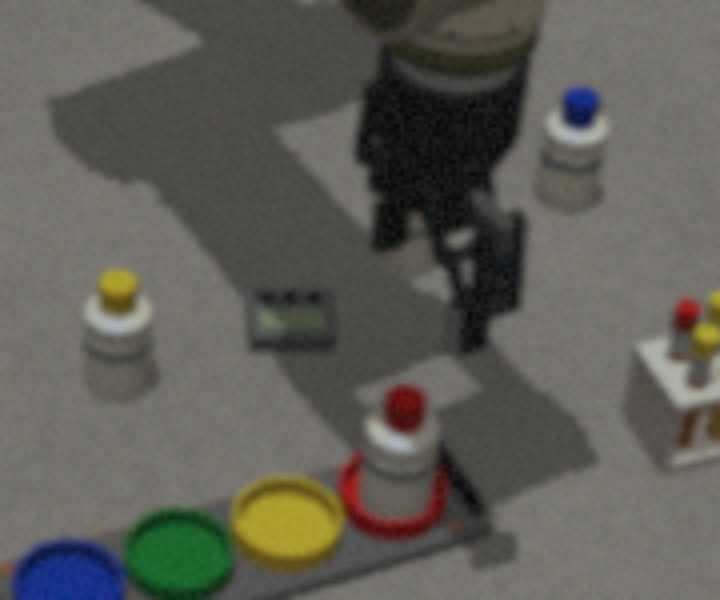

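Red stands upright in its cup. Yellow is next.

Call:
{"name": "apply_moves", "arguments": {"increments": [-0.022,-0.0116,0,0,0,0,-0.022,-0.0116,0,0,0,0,-0.022,-0.0116,0,0,0,0,-0.022,-0.0116,0,0,0,0,-0.022,-0.0116,0,0,0,0,-0.022,-0.0116,0,0,0,0,-0.022,-0.0116,-0.01,0,0,0,-0.022,-0.0116,-0.02,0,0,0,0,0,0,0,0,0,0,0,0,0,0,0,0,0,0,0,0,0,0,0,0,0,0,0]}}

```text
t: 10.6
tool_pos: [0.4853, 0.0616, 0.1236]
tcp_rot: [0.473, 0.526, 0.473, -0.525]
wrist_force: [0.2, -0.5, -0.2]
finger_gap: 0.0855
```

Call:
{"name": "apply_moves", "arguments": {"increments": [-0.001,0,-0.02,0,0,0,0,0,-0.02,0,0,0,0,0,-0.02,0,0,0,0,0,-0.02,0,0,0,0,0,-0.014,0,0,0,0,0,-0.005,0,0,0,0,0,0,0,0,0]}}

```text
t: 11.18
tool_pos: [0.4835, 0.0616, 0.0236]
tcp_rot: [-0.473, -0.525, -0.473, 0.526]
wrist_force: [-0.2, 0.7, -1.0]
finger_gap: 0.0852
```

Call:
{"name": "apply_moves", "arguments": {"increments": [0,0,0,0,0,0,0,0,0,0,0,0,0,0,0,0,0,0,0,0,0,0,0,0,0,0,0,0,0,0,0,0,0,0,0,0,0,0,0,0,0,0,0,0,0,0,0,0], "claw": 1}}

```text
t: 11.85
tool_pos: [0.484, 0.0613, 0.0253]
tcp_rot: [0.473, 0.526, 0.472, -0.525]
wrist_force: [0.0, 0.2, 6.0]
finger_gap: 0.0404
```

Call:
{"name": "apply_moves", "arguments": {"increments": [0,0,0.01,0,0,0,0,0,0.02,0,0,0,0,0,0.02,0,0,0,0,0,0.02,0,0,0,0,0,0.02,0,0,0,0,0,0.02,0,0,0,0,0,0.01,0,0,0,0,0,0,0,0,0,0,0,0,0,0,0,0,0,0,0,0,0]}}

```text
t: 12.68
tool_pos: [0.4828, 0.0614, 0.1433]
tcp_rot: [-0.472, -0.525, -0.473, 0.526]
wrist_force: [-0.4, 0.0, -1.1]
finger_gap: 0.0405
```

```bash
python3 - <<'E'
from h import *
p,d=vision.grab_frame('scene')
s=readout.sense();print(s['tool_pos'],s['wrist_force'],s['finger_gap'])
cv2.imwrite('pics/s6.png',cv2.resize(p[130:310,260:480,::-1],None,fx=3.5,fy=3.3))
E
```

```text
[0.48275897 0.0614262  0.14317943] [ 0.22668641  0.91866694 -0.44659305] 0.04053660971215041
```

View pics/s6.png

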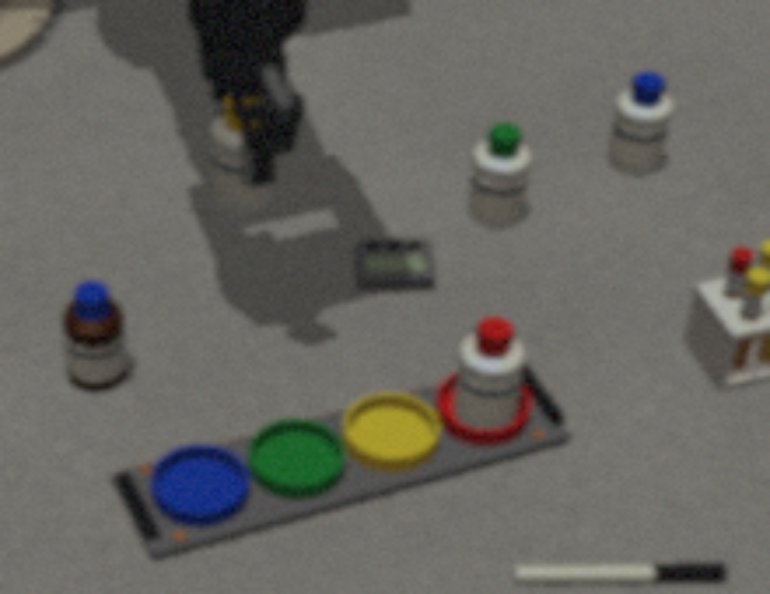

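Yellow is held upright at (235,150). Move it to the yellow cup.

Call:
{"name": "apply_moves", "arguments": {"increments": [0.008,0.001,0,0,0,0,0.017,0.0023,0,0,0,0,0.02,0.0027,0,0,0,0,0.02,0.0027,0,0,0,0,0.02,0.0027,0,0,0,0,0.02,0.0027,0,0,0,0,0.02,0.0027,0,0,0,0,0.02,0.0027,0,0,0,0,0.017,0.0023,0,0,0,0,0.008,0.0012,0,0,0,0,0,0,0,0,0,0,0,0,0,0,0,0]}}

```text
t: 13.73
tool_pos: [0.6532, 0.0844, 0.143]
tcp_rot: [-0.472, -0.525, -0.473, 0.526]
wrist_force: [-0.6, -0.5, -0.8]
finger_gap: 0.0406
```

Call:
{"name": "apply_moves", "arguments": {"increments": [0,0,-0.02,0,0,0,0,0,-0.02,0,0,0,0,0,-0.02,0,0,0,0,0,-0.02,0,0,0,0,0,-0.012,0,0,0,0,0,-0.004,0,0,0,0,0,0,0,0,0,0,0,0,0,0,0,0,0,0,0,0,0]}}

```text
t: 14.48
tool_pos: [0.654, 0.0843, 0.0497]
tcp_rot: [0.473, 0.526, 0.472, -0.525]
wrist_force: [0.5, 0.2, 0.7]
finger_gap: 0.0402
```

```bash
python3 - <<'E'
from h import *
p,d=vision.grab_frame('scene')
s=readout.sense();print(s['tool_pos'],s['wrist_force'],s['finger_gap'])
cv2.imwrite('pics/s7.png',cv2.resize(p[180:330,280:460,::-1],None,fx=4,fy=4))
E
```

```text
[0.65393938 0.08437637 0.04962447] [-0.17556647 -0.29376473 -0.33744923] 0.040448749005107934
```

View pics/s7.png

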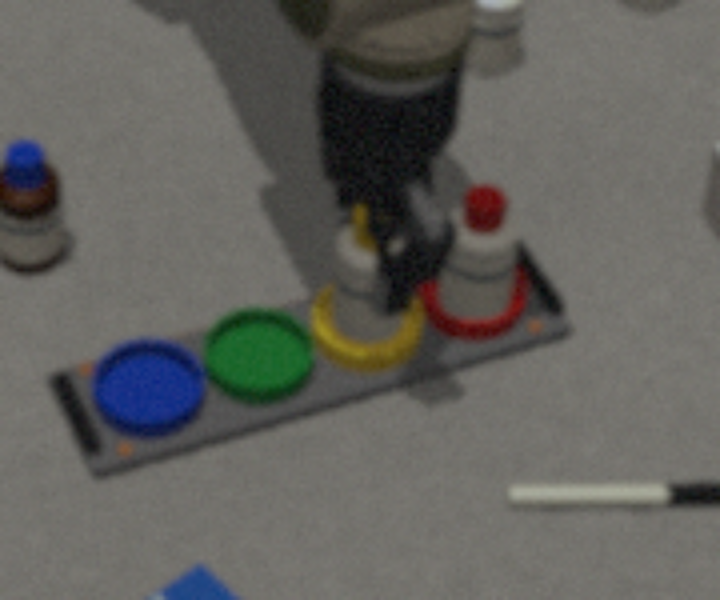

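Call:
{"name": "apply_moves", "arguments": {"increments": [0,0,-0.004,0,0,0,0,0,-0.003,0,0,0,0,0,-0.002,0,0,0,0,0,-0.0015,0,0,0,0,0,0,0,0,0,0,0,0,0,0,0]}}

```text
t: 15.03
tool_pos: [0.6533, 0.0844, 0.0384]
tcp_rot: [-0.473, -0.526, -0.473, 0.526]
wrist_force: [-4.6, 0.5, 5.2]
finger_gap: 0.0407
```

Call:
{"name": "apply_moves", "arguments": {"increments": [0,0,-0.0015,0,0,0,0,0,0,0,0,0,0,0,0,0,0,0]}}

```text
t: 15.28
tool_pos: [0.6534, 0.0844, 0.0383]
tcp_rot: [-0.473, -0.526, -0.473, 0.526]
wrist_force: [-7.4, -0.3, 16.8]
finger_gap: 0.0406
```

Contact at 38.3 mm as predicted, so release and retreat.

Call:
{"name": "apply_moves", "arguments": {"increments": [0,0,0.0015,0,0,0,0,0,0,0,0,0]}}

```text
t: 15.45
tool_pos: [0.6536, 0.0844, 0.0384]
tcp_rot: [0.473, 0.526, 0.473, -0.526]
wrist_force: [-2.8, -0.7, 8.5]
finger_gap: 0.0408
```

Call:
{"name": "apply_moves", "arguments": {"increments": [0,0,0,0,0,0,0,0,0,0,0,0,0,0,0,0,0,0,0,0,0,0,0,0,0,0,0,0,0,0,0,0,0,0,0,0], "claw": -1}}

```text
t: 15.95
tool_pos: [0.6533, 0.0844, 0.0377]
tcp_rot: [-0.473, -0.526, -0.473, 0.526]
wrist_force: [-0.1, -0.2, -0.5]
finger_gap: 0.0853
```

Call:
{"name": "apply_moves", "arguments": {"increments": [0,0,0.015,0,0,0,0,0,0.02,0,0,0,0,0,0.02,0,0,0,0,0,0.02,0,0,0,0,0,0.02,0,0,0,0,0,0.02,0,0,0,0,0,0.01,0,0,0,0,0,0,0,0,0,0,0,0,0,0,0]}}

```text
t: 16.7
tool_pos: [0.6532, 0.0844, 0.1622]
tcp_rot: [-0.473, -0.526, -0.473, 0.526]
wrist_force: [-0.1, -0.8, -0.8]
finger_gap: 0.0854
```

Call:
{"name": "apply_moves", "arguments": {"increments": [-0.0185,0.02,0,0,0,0,-0.0185,0.02,0,0,0,0,-0.0185,0.02,0,0,0,0,-0.0185,0.02,0,0,0,0,-0.0185,0.02,0,0,0,0,-0.0185,0.02,0,0,0,0,-0.0185,0.02,0,0,0,0,-0.0185,0.02,0,0,0,0,-0.0185,0.02,-0.018,0,0,0,-0.0185,0.0205,-0.02,0,0,0,0,0,0,0,0,0,0,0,0,0,0,0]}}

```text
t: 17.7
tool_pos: [0.4667, 0.2852, 0.1228]
tcp_rot: [-0.473, -0.524, -0.474, 0.527]
wrist_force: [0.2, -1.3, 0.5]
finger_gap: 0.0856
```

```bash
python3 - <<'E'
from h import *
for i in range(2):
  p,d=vision.grab_frame('scene')
  s=readout.sense();print(s['tool_pos'],s['wrist_force'],s['finger_gap'])
cv2.imwrite('pics/s8.png',cv2.resize(p[100:300,270:480,::-1],None,fx=3,fy=3))
E
```

```text
[0.46808241 0.28474329 0.12389286] [ 0.10307417 -0.13238699  1.32890536] 0.08568173398387312
[0.46881982 0.28444165 0.1245511 ] [0.72067418 0.02183953 0.34462095] 0.08535859284285734
```

View pics/s8.png

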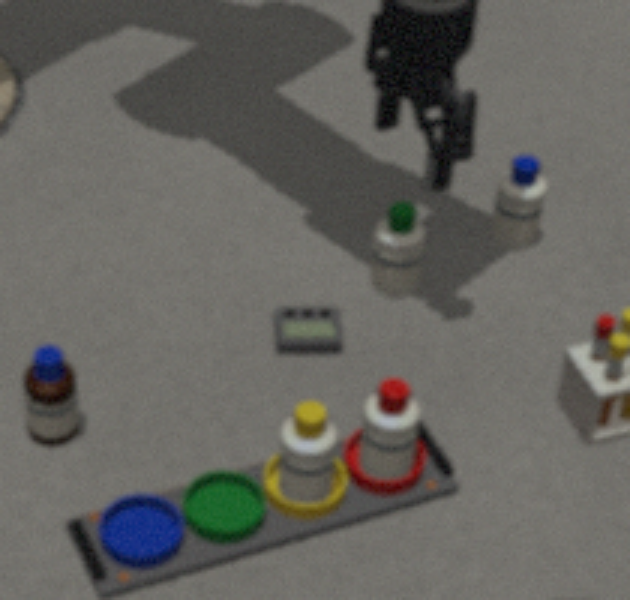

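Yellow (310,450) and red (392,430) stand upright in their cups. The gripper is above green, so descend.

Call:
{"name": "apply_moves", "arguments": {"increments": [0,0,-0.02,0,0,0,0,0,-0.02,0,0,0,0,0,-0.02,0,0,0,0,0,-0.02,0,0,0,0,0,-0.014,0,0,0,0,0,-0.006,0,0,0,0,0,0,0,0,0]}}

```text
t: 18.38
tool_pos: [0.4686, 0.284, 0.0239]
tcp_rot: [-0.472, -0.526, -0.473, 0.527]
wrist_force: [0.2, -0.4, -0.1]
finger_gap: 0.0854
```

Call:
{"name": "apply_moves", "arguments": {"increments": [0,0,0,0,0,0,0,0,0,0,0,0,0,0,0,0,0,0,0,0,0,0,0,0,0,0,0,0,0,0,0,0,0,0,0,0,0,0,0,0,0,0,0,0,0,0,0,0], "claw": 1}}

```text
t: 19.05
tool_pos: [0.469, 0.2851, 0.0259]
tcp_rot: [0.473, 0.526, 0.472, -0.525]
wrist_force: [0.8, -0.6, 6.9]
finger_gap: 0.0408
```

Call:
{"name": "apply_moves", "arguments": {"increments": [0,0,0.01,0,0,0,0,0,0.02,0,0,0,0,0,0.02,0,0,0,0,0,0.02,0,0,0,0,0,0.02,0,0,0,0,0,0.02,0,0,0,0,0,0.01,0,0,0,0,0,0,0,0,0,0,0,0,0,0,0,0,0,0,0,0,0]}}

```text
t: 19.88
tool_pos: [0.4678, 0.2847, 0.1436]
tcp_rot: [-0.472, -0.525, -0.473, 0.527]
wrist_force: [-0.9, 0.5, -0.9]
finger_gap: 0.0408
```

```bash
python3 - <<'E'
from h import *
for i in range(2):
  p,d=vision.grab_frame('scene')
  s=readout.sense();print(s['tool_pos'],s['wrist_force'],s['finger_gap'])
cv2.imwrite('pics/s9.png',cv2.resize(p[100:300,270:480,::-1],None,fx=3,fy=3))
E
```

```text
[0.46778452 0.28464617 0.14350559] [-0.31596969  0.17022764 -0.15335944] 0.04044934879130925
[0.46784241 0.28466384 0.14359118] [-0.21923776 -0.40107778 -0.6778993 ] 0.04046816449986969
```

View pics/s9.png

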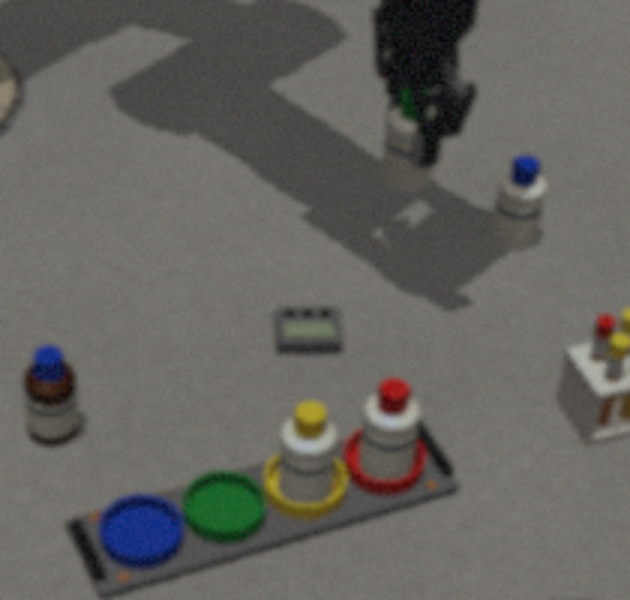

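Green is held at (400,140).

Call:
{"name": "apply_moves", "arguments": {"increments": [0.0066,-0.01,0,0,0,0,0.0119,-0.018,0,0,0,0,0.01625,-0.0245,0,0,0,0,0.01625,-0.0245,0,0,0,0,0.01625,-0.0245,0,0,0,0,0.01625,-0.0245,0,0,0,0,0.01625,-0.0245,0,0,0,0,0.01625,-0.0245,0,0,0,0,0.01625,-0.0245,0,0,0,0,0.01625,-0.0245,0,0,0,0,0.01625,-0.0245,0,0,0,0,0.0129,-0.0195,0,0,0,0]}}

```text
t: 20.98
tool_pos: [0.6468, 0.0138, 0.144]
tcp_rot: [-0.472, -0.526, -0.473, 0.526]
wrist_force: [0.6, 0.6, -1.1]
finger_gap: 0.0406
```

Call:
{"name": "apply_moves", "arguments": {"increments": [0,0,0,0,0,0,0,0,0,0,0,0,0,0,0,0,0,0]}}

```text
t: 21.23
tool_pos: [0.6456, 0.0168, 0.1442]
tcp_rot: [-0.472, -0.526, -0.473, 0.526]
wrist_force: [0.4, 1.1, -0.0]
finger_gap: 0.0404
```

Call:
{"name": "apply_moves", "arguments": {"increments": [0,0,-0.02,0,0,0,0,0,-0.02,0,0,0,0,0,-0.02,0,0,0,0,0,-0.02,0,0,0,0,0,-0.012,0,0,0,0,0,-0.004,0,0,0,0,0,0,0,0,0,0,0,0,0,0,0,0,0,0,0,0,0]}}

```text
t: 21.98
tool_pos: [0.6467, 0.0169, 0.0502]
tcp_rot: [0.473, 0.526, 0.472, -0.525]
wrist_force: [-0.1, 0.0, -0.7]
finger_gap: 0.0403
```

```bash
python3 - <<'E'
from h import *
p,d=vision.grab_frame('scene')
s=readout.sense();print(s['tool_pos'],s['wrist_force'],s['finger_gap'])
cv2.imwrite('pics/s10.png',cv2.resize(p[180:330,270:450,::-1],None,fx=4,fy=4))
E
```

```text
[0.64659566 0.01688498 0.0501031 ] [ 0.71704793  0.12572097 -0.18832963] 0.04059968808501555
```

View pics/s10.png

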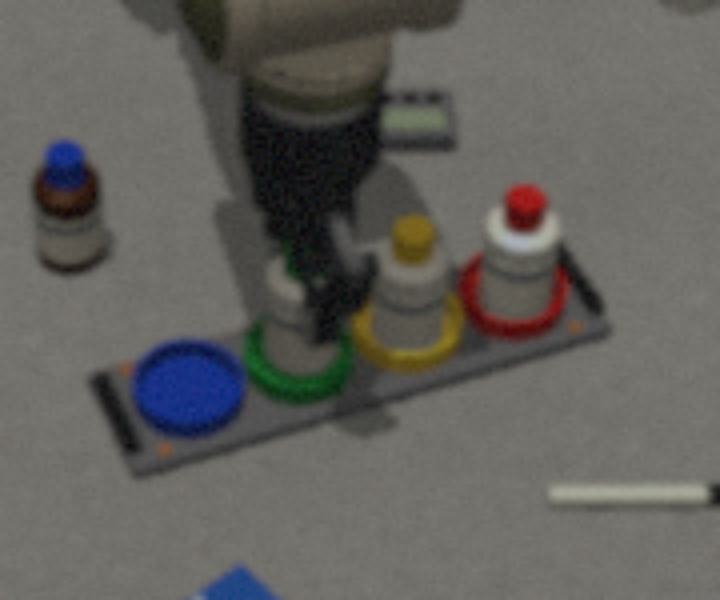

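Green hangs centred over its cup at (298,350). Lower it to contact.

Call:
{"name": "apply_moves", "arguments": {"increments": [0,0,-0.004,0,0,0,0,0,-0.003,0,0,0,0,0,-0.002,0,0,0,0,0,-0.0015,0,0,0,0,0,0,0,0,0,0,0,0,0,0,0]}}

```text
t: 22.53
tool_pos: [0.6459, 0.0169, 0.0389]
tcp_rot: [-0.473, -0.526, -0.473, 0.526]
wrist_force: [-4.1, 0.1, 4.9]
finger_gap: 0.0406
```

Call:
{"name": "apply_moves", "arguments": {"increments": [0,0,-0.0015,0,0,0,0,0,0,0,0,0,0,0,0,0,0,0]}}

```text
t: 22.78
tool_pos: [0.646, 0.0169, 0.0389]
tcp_rot: [-0.473, -0.526, -0.473, 0.526]
wrist_force: [-8.1, -0.2, 17.0]
finger_gap: 0.0403
```

Call:
{"name": "apply_moves", "arguments": {"increments": [0,0,0.0015,0,0,0,0,0,0,0,0,0]}}

```text
t: 22.95
tool_pos: [0.6463, 0.0168, 0.0389]
tcp_rot: [0.473, 0.526, 0.472, -0.526]
wrist_force: [-2.9, 0.5, 7.8]
finger_gap: 0.0409
```

Call:
{"name": "apply_moves", "arguments": {"increments": [0,0,0,0,0,0,0,0,0,0,0,0,0,0,0,0,0,0,0,0,0,0,0,0,0,0,0,0,0,0,0,0,0,0,0,0], "claw": -1}}

```text
t: 23.45
tool_pos: [0.646, 0.0169, 0.0382]
tcp_rot: [-0.473, -0.526, -0.473, 0.526]
wrist_force: [-0.3, -0.4, 0.2]
finger_gap: 0.0852
```

Call:
{"name": "apply_moves", "arguments": {"increments": [0,0,0.015,0,0,0,0,0,0.02,0,0,0,0,0,0.02,0,0,0,0,0,0.02,0,0,0,0,0,0.02,0,0,0,0,0,0.02,0,0,0,0,0,0.01,0,0,0,0,0,0,0,0,0]}}

```text
t: 24.12
tool_pos: [0.6469, 0.0168, 0.1656]
tcp_rot: [0.474, 0.527, 0.472, -0.525]
wrist_force: [1.0, 0.1, 0.6]
finger_gap: 0.0856
```

Call:
{"name": "apply_moves", "arguments": {"increments": [-0.0092,0.02,0,0,0,0,-0.01835,0.04,0,0,0,0,-0.01835,0.04,0,0,0,0,-0.01835,0.04,0,0,0,0,-0.01835,0.04,0,0,0,0,-0.01835,0.04,0,0,0,0,-0.01835,0.04,0,0,0,0,-0.01835,0.04,0,0,0,0,-0.01835,0.04,0,0,0,0,-0.01835,0.04,-0.018,0,0,0,-0.0092,0.02,-0.02,0,0,0,0,0,0,0,0,0]}}

```text
t: 25.12
tool_pos: [0.4681, 0.3975, 0.1222]
tcp_rot: [-0.473, -0.522, -0.475, 0.527]
wrist_force: [0.3, 0.4, -0.5]
finger_gap: 0.0852
```

```bash
python3 - <<'E'
from h import *
for i in range(3):
  p,d=vision.grab_frame('scene')
  s=readout.sense();print(s['tool_pos'],s['wrist_force'],s['finger_gap'])
cv2.imwrite('pics/s11.png',cv2.resize(p[90:300,270:500,::-1],None,fx=2.8,fy=2.8))
E
```

```text
[0.47000527 0.39586413 0.12403515] [ 0.71193344 -0.12843225 -0.10009269] 0.08542899224671971
[0.47158978 0.39495965 0.12568782] [-0.56757683 -0.26627643  0.11456868] 0.08539258693376994
[0.47258432 0.39442519 0.12682336] [-0.03582066 -0.26717082  0.43079815] 0.08552134763248741
```

View pics/s11.png

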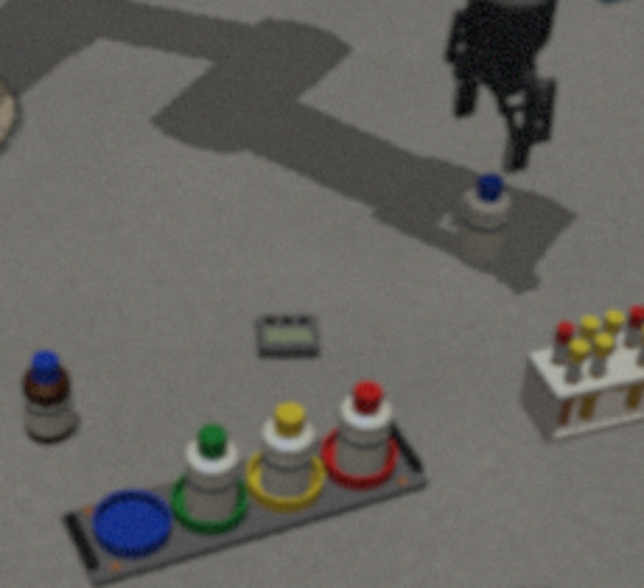

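Three bottles are in place, with green, yellow and red at (212,475), (288,455) and (367,435). The arm stopped short of blue because rows were clipped, so I'll correct.

Call:
{"name": "apply_moves", "arguments": {"increments": [-0.0055,0.012,0,0,0,0,-0.0055,0.011,-0.003,0,0,0,0,0,0,0,0,0,0,0,0,0,0,0,0,0,0,0,0,0]}}

```text
t: 25.68
tool_pos: [0.4617, 0.4178, 0.1246]
tcp_rot: [0.473, 0.526, 0.473, -0.526]
wrist_force: [-0.8, -0.6, -0.1]
finger_gap: 0.0857
```

Call:
{"name": "apply_moves", "arguments": {"increments": [0,0,0,0,0,0,0,0,0,0,0,0]}}

```text
t: 25.85
tool_pos: [0.4618, 0.4176, 0.1246]
tcp_rot: [0.473, 0.526, 0.473, -0.526]
wrist_force: [-0.6, 0.3, 0.7]
finger_gap: 0.085
```

Call:
{"name": "apply_moves", "arguments": {"increments": [0,0,-0.02,0,0,0,0,0,-0.02,0,0,0,0,0,-0.02,0,0,0,0,0,-0.02,0,0,0,0,0,-0.014,0,0,0,0,0,-0.006,0,0,0,0,0,0,0,0,0]}}

```text
t: 26.43
tool_pos: [0.4611, 0.4174, 0.0233]
tcp_rot: [-0.473, -0.525, -0.473, 0.527]
wrist_force: [0.4, 0.5, 0.7]
finger_gap: 0.0855
```

Call:
{"name": "apply_moves", "arguments": {"increments": [0,0,0,0,0,0,0,0,0,0,0,0,0,0,0,0,0,0,0,0,0,0,0,0,0,0,0,0,0,0,0,0,0,0,0,0,0,0,0,0,0,0,0,0,0,0,0,0], "claw": 1}}

```text
t: 27.1
tool_pos: [0.4622, 0.4183, 0.0257]
tcp_rot: [0.473, 0.527, 0.473, -0.525]
wrist_force: [-1.1, 0.1, 7.3]
finger_gap: 0.0408
```

Call:
{"name": "apply_moves", "arguments": {"increments": [0,0,0.01,0,0,0,0,0,0.02,0,0,0,0,0,0.02,0,0,0,0,0,0.02,0,0,0,0,0,0.02,0,0,0,0,0,0.02,0,0,0,0,0,0.02,0,0,0,0,0,0.01,0,0,0,0,0,0,0,0,0,0,0,0,0,0,0]}}

```text
t: 27.93
tool_pos: [0.4614, 0.4178, 0.1642]
tcp_rot: [-0.473, -0.526, -0.473, 0.526]
wrist_force: [-0.2, 0.3, -1.8]
finger_gap: 0.0407
```

```bash
python3 - <<'E'
from h import *
for i in range(2):
  p,d=vision.grab_frame('scene')
  s=readout.sense();print(s['tool_pos'],s['wrist_force'],s['finger_gap'])
cv2.imwrite('pics/s12.png',cv2.resize(p[90:300,270:500,::-1],None,fx=2.8,fy=2.8))
E
```

```text
[0.46106425 0.41763193 0.16332214] [ 0.01826711  0.54126644 -1.31517605] 0.04056831887120155
[0.4610203  0.41756092 0.16302802] [-0.02796757  0.67553898 -0.58554982] 0.04048994957568796
```

View pics/s12.png

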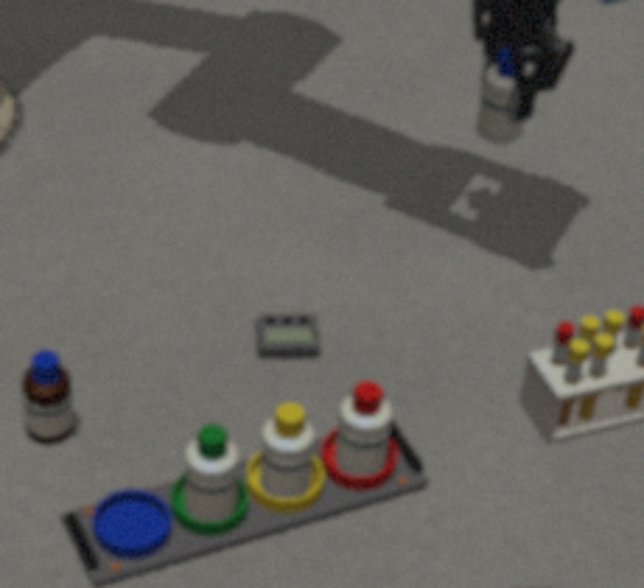

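Call:
{"name": "apply_moves", "arguments": {"increments": [0.0038,-0.01,0,0,0,0,0.0076,-0.02,0,0,0,0,0.00986,-0.026,0,0,0,0,0.00986,-0.026,0,0,0,0,0.00986,-0.026,0,0,0,0,0.00986,-0.026,0,0,0,0,0.00986,-0.026,0,0,0,0,0.00986,-0.026,0,0,0,0,0.00986,-0.026,0,0,0,0,0.00986,-0.026,0,0,0,0,0.00986,-0.026,0,0,0,0,0.00986,-0.026,0,0,0,0]}}

```text
t: 29.03
tool_pos: [0.5715, 0.1258, 0.1637]
tcp_rot: [-0.472, -0.525, -0.473, 0.526]
wrist_force: [0.4, -0.1, -1.3]
finger_gap: 0.0405
```

Call:
{"name": "apply_moves", "arguments": {"increments": [0.00986,-0.026,0,0,0,0,0.00986,-0.026,0,0,0,0,0.00986,-0.026,0,0,0,0,0.00986,-0.026,0,0,0,0,0.00986,-0.026,0,0,0,0,0.00986,-0.026,0,0,0,0,0.006,-0.0157,0,0,0,0,0.0025,-0.007,0,0,0,0,0,0,0,0,0,0,0,0,0,0,0,0,0,0,0,0,0,0]}}

```text
t: 29.95
tool_pos: [0.6388, -0.0497, 0.1643]
tcp_rot: [-0.473, -0.526, -0.473, 0.526]
wrist_force: [-0.5, -0.0, -1.5]
finger_gap: 0.0409
```

Call:
{"name": "apply_moves", "arguments": {"increments": [0,-0.001,-0.02,0,0,0,0,0,-0.02,0,0,0,0,0,-0.02,0,0,0,0,0,-0.02,0,0,0,0,0,-0.02,0,0,0,0,0,-0.012,0,0,0,0,0,-0.004,0,0,0,0,0,0,0,0,0,0,0,0,0,0,0]}}

```text
t: 30.7
tool_pos: [0.6397, -0.0516, 0.0496]
tcp_rot: [0.473, 0.526, 0.472, -0.525]
wrist_force: [0.9, 0.3, 0.0]
finger_gap: 0.0408
```

```bash
python3 - <<'E'
from h import *
p,d=vision.grab_frame('scene')
s=readout.sense();print(s['tool_pos'],s['wrist_force'],s['finger_gap'])
cv2.imwrite('pics/s13.png',cv2.resize(p[180:330,250:430,::-1],None,fx=4,fy=4))
E
```

```text
[ 0.63985871 -0.05171192  0.04990131] [-0.74897465  0.10379859  0.25770287] 0.04071578582242384
```

View pics/s13.png

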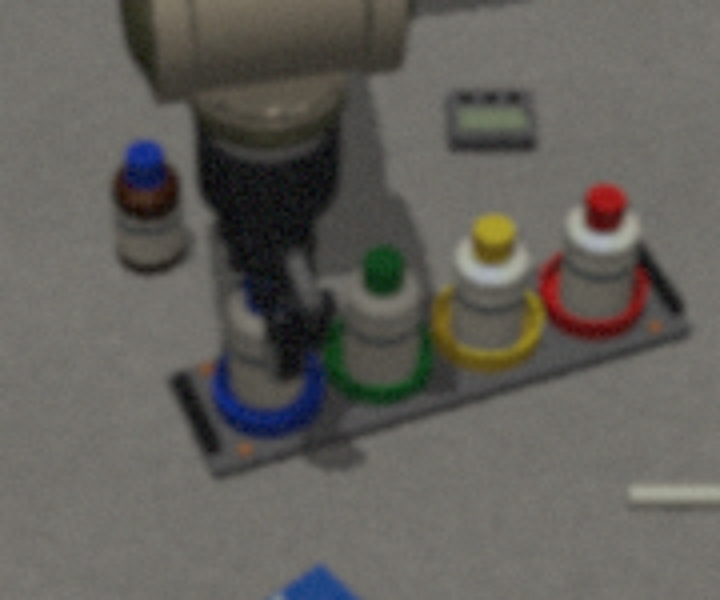

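Blue is centred over its cup at (265,385). Lower it.

Call:
{"name": "apply_moves", "arguments": {"increments": [0,0,-0.004,0,0,0,0,0,-0.003,0,0,0,0,0,-0.002,0,0,0,0,0,-0.0015,0,0,0,0,0,0,0,0,0,0,0,0,0,0,0]}}

```text
t: 31.25
tool_pos: [0.6392, -0.0518, 0.0387]
tcp_rot: [-0.473, -0.526, -0.473, 0.526]
wrist_force: [-2.2, 0.5, 5.2]
finger_gap: 0.0409
```

Call:
{"name": "apply_moves", "arguments": {"increments": [0,0,-0.0015,0,0,0,0,0,0,0,0,0,0,0,0,0,0,0]}}

```text
t: 31.5
tool_pos: [0.6393, -0.0519, 0.0387]
tcp_rot: [0.473, 0.526, 0.473, -0.526]
wrist_force: [-8.0, 1.3, 16.6]
finger_gap: 0.0404
```

Call:
{"name": "apply_moves", "arguments": {"increments": [0,0,0.0015,0,0,0,0,0,0,0,0,0]}}

```text
t: 31.67
tool_pos: [0.6395, -0.0519, 0.0387]
tcp_rot: [0.473, 0.526, 0.472, -0.526]
wrist_force: [-1.5, -0.2, 7.7]
finger_gap: 0.0404
```

Call:
{"name": "apply_moves", "arguments": {"increments": [0,0,0,0,0,0,0,0,0,0,0,0,0,0,0,0,0,0,0,0,0,0,0,0,0,0,0,0,0,0,0,0,0,0,0,0], "claw": -1}}

```text
t: 32.17
tool_pos: [0.6392, -0.0518, 0.0379]
tcp_rot: [-0.473, -0.526, -0.473, 0.526]
wrist_force: [-0.1, -0.1, -0.2]
finger_gap: 0.0851
```

Call:
{"name": "apply_moves", "arguments": {"increments": [0,0,0.015,0,0,0,0,0,0.02,0,0,0,0,0,0.02,0,0,0,0,0,0.02,0,0,0,0,0,0.02,0,0,0,0,0,0.02,0,0,0,0,0,0.02,0,0,0,0,0,0.02,0,0,0,0,0,0.02,0,0,0,0,0,0,0,0,0]}}

```text
t: 33.0
tool_pos: [0.6405, -0.0521, 0.2173]
tcp_rot: [0.475, 0.527, 0.471, -0.524]
wrist_force: [0.7, -0.0, 0.6]
finger_gap: 0.0856
```

Call:
{"name": "apply_moves", "arguments": {"increments": [-0.01,-0.02,0,0,0,0,-0.02,-0.03,0,0,0,0,-0.02,-0.03,0,0,0,0,-0.02,-0.03,0,0,0,0,-0.02,-0.03,0,0,0,0,-0.02,-0.03,0,0,0,0,-0.02,-0.03,0,0,0,0,-0.02,-0.03,0,0,0,0,-0.02,-0.03,0,0,0,0,-0.01,-0.02,0,0,0,0,0,0,0,0,0,0,0,0,0,0,0,0]}}

```text
t: 34.0
tool_pos: [0.4586, -0.3323, 0.2122]
tcp_rot: [0.472, 0.526, 0.473, -0.526]
wrist_force: [0.1, 0.6, -1.3]
finger_gap: 0.0855
```

```bash
python3 - <<'E'
from h import *
for c in ('scene','top'):
  p,d=save(c,c+'_end.png'); W=cloud(c,d)
  hsv=cv2.cvtColor(p,cv2.COLOR_RGB2HSV); H,S,V=[hsv[...,i].astype(int) for i in range(3)]
  for k,m in {'red':(H<8)|(H>172),'blue':(H>105)&(H<130),'yellow':(H>20)&(H<35),'green':(H>45)&(H<85)}.items():
    m=m&(S>130)&(V>50)&(W[...,2]>.06)&(W[...,0]<.7)&(W[...,0]>.35)&(abs(W[...,1])<.25)
    n,l,st,ce=cv2.connectedComponentsWithStats(m.astype(np.uint8))
    for i in range(1,n):
      if st[i,4]>20: print(c,k,np.nanmedian(W[l==i],0).round(4), np.nanpercentile(W[l==i][:,2],95).round(4))
s=readout.sense();print(s['t'],s['tool_pos'],s['finger_gap'],s['wrist_force'])
E
```

```text
scene red [ 0.4332 -0.1696  0.079 ] 0.0857
scene red [0.6645 0.1483 0.0945] 0.098
scene blue [ 0.5008 -0.0636  0.0791] 0.0853
scene blue [ 0.6447 -0.0566  0.0952] 0.0983
scene yellow [0.6584 0.0793 0.0947] 0.098
scene green [0.6506 0.0131 0.0951] 0.0985
top red [0.6586 0.153  0.0956] 0.101
top red [ 0.4262 -0.1645  0.082 ] 0.0872
top blue [ 0.6377 -0.0517  0.0963] 0.0998
top blue [ 0.4929 -0.0582  0.0834] 0.0869
top yellow [0.6519 0.0839 0.096 ] 0.1003
top green [0.6438 0.0169 0.0972] 0.1011
34.1 [ 0.45954227 -0.33097124  0.21254826] 0.08498480291235817 [ 0.56757107 -0.62102019 -0.15362055]
```

View pics/scene_end.png

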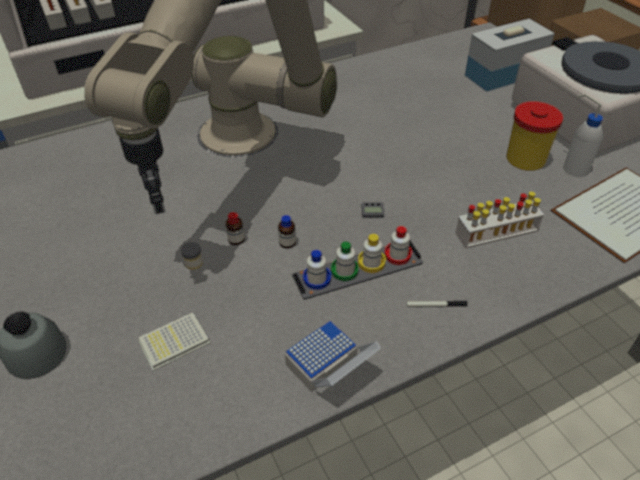

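View pics/top_end.png

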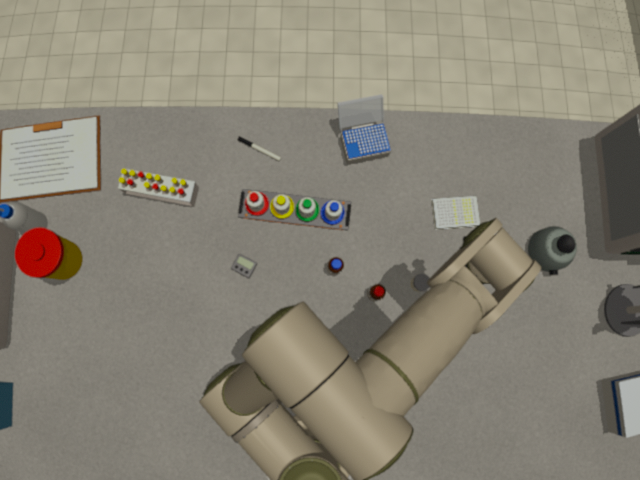

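Both pictures show all four white bottles upright in their matching cups, and the caps measure within 2 mm of the cup centres in the top camera. The brown bottles at (235,228) and (287,232) have not moved, and the gripper is open and clear.

```bash
python3 -c "
from rig import finish_job
print(finish_job())"
```

```text
the job is handed in; nothing more can be done
None
```

I stood all four white bottles upright in the cups matching their caps (red, yellow, green, blue), and handed the job in at about 34 s. `finish_job` gives no verdict.

- **Placement:** In the top camera each cap is within about 2 mm of its cup's centre. Cap tops read about 98 mm (scene camera) to 101 mm (top camera) against the expected 97 mm, so the bottles are seated on the cup floors. All four look upright in both pictures.
- **Setting down:** Each bottle was lowered until it touched the cup floor, with at most 17 N vertical at the wrist, before I let go.
- **Brown bottles:** They read within about 2 mm of where they started and are still standing.
- **Release:** The gripper is open and well clear of everything.

**Corrections on the way:** I overshot the red bottle's approach by 9 mm, and the arm stopped about 25 mm short above the blue bottle. I fixed both before descending.

**Disagreement in the last checks:** The scene camera puts the caps about 7 to 8 mm from the cup centres. It was 6 to 8 mm off the top camera on every bottle at the start too, because it sees the near side of the caps, so I relied on the top camera.

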